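# Weigh a saddle horn on the counter balance and lock the beam

## Task

Weigh the steel saddle horn that stands in one pan of the balance: stand steel weights, set down gently, in the empty pan until the beam floats as near level as these weights can bring it, leaving any weight you do not need standing on the bench. Once the beam floats level on its own, turn the forked lock fully shut over the beam and let go. Leave the horn in its pan and everything else on the bench where it is.

Things in the scene. Friction and masses are not known exactly. Their poses are not given: they have to be found in the camera images.
- balance: Counter balance fixed on the bench, base 130 x 300 mm; origin at the centre of its underside. y axis along the beam, from weight pan to horn pan; z up; its -x side faces the robot. Steel beam 400 x 18 x 12 mm, pivot 100 mm above the origin. On its +x side an upright needle stands before a white dial plate with a black centre mark (85 mm wide, top 180 mm above the bench).
- beam (a joint): Beam tilt, rad: 0 level, negative with the horn's side low; stops at -0.16 (the start) and +0.16. A spring levels it when both pans carry equal mass; each 100 g of difference tilts it about 0.06 rad, wherever things stand in the pans; above about 265 g it lies on the stop. It settles about 1 s after a change.
- pan_weights_floor (a point): Centre of the floor (upper face) of the weight pan, empty at the start: round aluminium dish at the balance's -y side, 190 mm from the pivot; flat floor 142 mm across, rim 166 mm across and 8 mm above the floor. Floor 144 mm above the bench with the beam level, 30 mm higher at the start; it stays horizontal and sinks as weight is added.
- pan_load_floor (a point): Centre of the floor of the horn's pan, the same dish at the balance's +y side.
- horn_foot (a point): Steel saddle horn to be weighed, dark, 75 x 60 mm foot plate, neck, and slanted round cap 76 mm across, 95 mm tall. Point at the centre of its underside. Its mass is unknown, between 465 and 650 g.
- w400_mid (a point): Largest weight, 400 g, plain steel: disc 48 mm across and 22 mm high with an upright rod handle 16 mm thick rising from its middle; 80 mm tall in all. Point on its axis half-way up (40 mm). Stands on the bench at the start; the three weights' places are interchanged.
- w200_mid (a point): Middle weight, 200 g, plain steel: disc 38 mm across and 16 mm high with rod handle 14 mm thick; 70 mm tall. Point on its axis half-way up (35 mm).
- w100_mid (a point): Smallest weight, 100 g, plain steel: disc 31 mm across and 11 mm high with rod handle 12 mm thick; 60 mm tall. Point on its axis half-way up (30 mm).
- lock (a joint): Forked lock (turnbutton), rad: 0 fully shut, its fork along the balance's +x axis with the beam between the two prongs; 1.5 open, fork along the balance's +y axis. Positive is anticlockwise from above. Stays where left (friction 0.06 N m). Prongs clear a level beam by 4 mm above and below; on a beam tilted more than 0.06 rad it binds or forces the beam in.
- lock_grip (a point): On the lock's vertical turning axis at the height to grip, 138 mm above the bench, 14 mm below the top of its fin. x axis: the fork's direction. The fin is an upright dark steel plate along the fork, 12 mm thick, 36 mm high, from 26 mm behind the axis to 38 mm in front. Axis 55 mm in front (-x) of the beam's middle line, 60 mm from the pivot towards the weight pan.
- mallet_mid (a point): Bystander: wooden mallet, 270 mm, lying beyond the balance.
- brush_mid (a point): Bystander: wooden glue brush, 200 mm, lying between balance and robot.
- jar_mid (a point): Bystander: clear jar with white lid, 68 mm across, 110 mm tall; point half-way up.
- can_mid (a point): Bystander: aluminium can, 74 mm across, 100 mm tall; point half-way up.
- blank_mid (a point): Bystander: turned wooden horn blank, 76 mm across, 85 mm tall; point half-way up.
- stirrup_mid (a point): Bystander: wooden stirrup with a steel bar, 140 mm wide, 120 mm tall; point half-way up.
- wedge_mid (a point): Bystander: wooden block, 120 x 50 x 35 mm; point half-way up.
Things that resemble listed ones, but are neither listed nor needed, are in the scene too. What is shaped like the part that bears w400_mid but pink, turquoise or yellow is not meant.

How it is judged (in metres and radians):
On the way, in this order (a step that is already met when the one before it is completed fails the run):
1. the beam floats level and still, horn in its pan, lock still open, fingers off the balance (value of joint beam between -0.045 and 0.045 rad and velocity of joint beam between -0.05 and 0.05 rad/s and horizontal distance between horn_foot and pan_load_floor below 0.045 m and z of horn_foot in the frame of pan_load_floor between -0.006 and 0.012 m and angle between horn_foot's own z axis and vertical below 0.15 rad and contact force between the fingers and balance below 0.5 N and value of joint lock above 0.8 rad), for 0.4 s.
2. the lock is turned fully shut over the level beam (value of joint beam between -0.045 and 0.045 rad and value of joint lock below 0.12 rad), for 0.2 s.
At the end, for the whole second after the job is handed in: Beam within 0.045 rad of level and still, lock within 0.12 rad of shut, horn standing in its pan (foot within 45 mm of the pan's centre), each weight standing upright either in the weight pan (within 70 mm of its centre) or on the bench (all of step 2 and velocity of joint beam between -0.05 and 0.05 rad/s and horizontal distance between horn_foot and pan_load_floor below 0.045 m and z of horn_foot in the frame of pan_load_floor between -0.006 and 0.012 m and angle between horn_foot's own z axis and vertical below 0.15 rad and ((horizontal distance between w400_mid and pan_weights_floor below 0.07 m and z of w400_mid in the frame of pan_weights_floor between 0.034 and 0.05 m and angle between w400_mid's own z axis and vertical below 0.15 rad) or (height (world z) of w400_mid between 0.034 and 0.046 m and angle between w400_mid's own z axis and vertical below 0.15 rad)) and ((horizontal distance between w200_mid and pan_weights_floor below 0.07 m and z of w200_mid in the frame of pan_weights_floor between 0.029 and 0.045 m and angle between w200_mid's own z axis and vertical below 0.15 rad) or (height (world z) of w200_mid between 0.029 and 0.041 m and angle between w200_mid's own z axis and vertical below 0.15 rad)) and ((horizontal distance between w100_mid and pan_weights_floor below 0.07 m and z of w100_mid in the frame of pan_weights_floor between 0.024 and 0.04 m and angle between w100_mid's own z axis and vertical below 0.15 rad) or (height (world z) of w100_mid between 0.024 and 0.036 m and angle between w100_mid's own z axis and vertical below 0.15 rad))); the robot touches nothing.
It fails at once if the beam is slammed (faster than 1 rad/s): weights are set down gently (velocity of joint beam above 1 rad/s or velocity of joint beam below -1 rad/s).
It fails at once if the horn is knocked over or pushed off its pan (angle between horn_foot's own z axis and vertical above 0.5 rad or horizontal distance between horn_foot and pan_load_floor above 0.06 m).
It fails at once if a bystander is moved more than 40 mm (distance of any of mallet_mid, brush_mid, jar_mid, can_mid, blank_mid, stirrup_mid, wedge_mid from where it was at the start of the episode above 0.04 m).
It also fails if it takes over 66 s, if anything falls off the work surface, if the arm or the gripper's body presses on something with over 40 N, if the wrist force passes 120 N, or if a joint passes its speed limit or range.

## Robot

A 7-joint arm with a two-finger parallel gripper is mounted at the origin on the work surface. World frame = base frame: x ahead of the robot, y to its left, z up, the work surface at z = 0. Lengths are in mm, angles in degrees, forces in N, time in s.
With the tool pointing down it reaches from about 425 to 875 mm from the base axis. Payload 9.9 kg.
Tool frame: the origin (TCP) lies midway between the tips of the shut fingers; the grasp point (between the pads) lies 19 mm behind it (r.pinch_z is the distance from the TCP to the grasp point, in mm); z points along the fingers, y is the direction in which the jaws open and shut (so a half turn about z gives the same grasp; the last joint's range is limited). The gripper opens to 85 mm and grips with 20 to 120 N. Pads are 22 mm wide; open, the fingers measure 114 mm over their backs; the gripper's body (76 mm by 85 mm) begins 54 mm behind the grasp point. The pads swing forward as they close: fully open they stand 13 mm farther back than shut.
Start: joints at [65.443, 32.985, 1.427, 82.34, -0.859, 64.687, -3.237], TCP at [228.16, -635.273, 231.289] pointing down, gripper open.
Joint ranges: [-157.87, 157.87], [-19.46, 123.44], [-87.15, 90], [11.01, 140.99], [-62.26, 242.26], [9.8, 113.94], [-161.44, 161.44]. Speed limits (degrees/s): [127.2, 127.2, 172.46, 172.46, 180, 180, 180].

## Interface

Orientations are given as a 3x3 rotation matrix whose columns are the frame's x, y, z axes.
In Python, from station import r gives the robot as it stands.
- The arm moves only by the tool step_arm, never from a script. Its arguments are lists of equal length, an entry for each row: "delta_pos": the shift along the world's x, y, z in cm, a list of three; "dr": the turn, a rotation vector about the world's x, y, z in rad, a list of three. In form: {"delta_pos": [[tx, ty, tz], ...], "dr": [[rx, ry, rz], ...]}. A call has 1 to 5 rows; each row shifts and turns the pose as measured when the row begins; what a row does not reach is not made up. A row lasts 1/12 s, in which the tool goes at most 41.7 mm and 7.16 degrees, less where a joint would pass 70% of its speed; a pose out of reach is approached as far as the arm can. A call with a gripper value outside its range is refused whole. "hand" is the closure, from 0 (fully open) to 1 (shut), set as the call begins (left out, the last holds). The fingers move at their own pace and stop on an object; "newtons" is the grip in N (left out, the last holds). Time passes only in rows, so rows that do not move let the fingers close. It gives the time, the measured TCP pose, the force and the opening at its end, in the units of the state.
- r.get_obs(): the state, without advancing time (a new reading comes with each control period).
- r.snapshot(name): name is "side" or "top" or "wrist"; returns (picture, depth): 420x560x3 uint8, red, green, blue; 420x560 float32, mm along the optical axis (not along the pixel's ray), 0 where there is no reading.
- r.get_calibration(name): a dict with "fx", "fy", "cx", "cy" (pixels), "extrinsics" (4x4, takes a point from camera to world coordinates); the wrist camera has in their place "tool_from_camera" (4x4, takes a point from camera to tool coordinates, whose origin is the TCP and whose axes are the flange's). Camera axes: x right, y down, z forward; pixel columns grow to the right and rows downward; lengths in mm; the calibration is good to about 2 mm. The wrist camera is an equidistant fisheye: a pixel r from the principal point sees the ray r / f radians off the axis. A picture is of the moment at which its call begins: read the wrist's pose just before it. get_calibration takes no time and is no camera call.
- r.sign_off(): hands the job in, once; it reports no verdict.
Trained networks look in the newest picture that a camera, given by its name, has taken for a name from the list of things; names that differ only in an ending like _2 or _b are one class to them, and where a whole thing is asked for, a point or a joint stands for the part that bears it (a point fixed in the world has none). Each returns a list of dicts, best first, with "p" (0 to 1); they miss things now and then, are a little off and sometimes report something else, mostly with a low value. They report only what shows in the picture. A call takes as long as a camera call. They do not tell look-alikes from the thing itself.
- r.spot_in(camera, name): "extent" ([left, top, width, height] in pixels, round what is visible of it).
- r.cut_out(camera, name): "pixels" (420x560 bool, what is visible of it) and "extent" ([left, top, width, height] in pixels, round what is visible of it).
- r.landmark_of(camera, name): "at" ([column, row] in pixels: a listed point, or the origin of a listed thing).
The state is a dict: "clock": time; "q": joint angles; "qvel": joint speeds; "joint_torque": joint torques, N m; "eef_pos": TCP position; "eef_rot": TCP orientation; "ft_force": force on the tool from outside, world axes, zero at the start; "wrist_torque": the same for the moment, N m; "gripper_width": finger opening in mm.
Only numpy, scipy, OpenCV 4.12 (cv2) and the standard library are available. Lean on these libraries where they do the work, as an engineer would, in place of code of your own. Each camera call takes 0.05 s, during which the arm holds its last target. There are 200 camera calls.

## Working session

There is one attempt and no reset: what is moved stays moved. The work goes in short steps, Python scripts to look and compute and a tool call to move; the robot and the scene stay as the last step left them, time stands still between calls to the robot, and variables do not carry over. Pictures are saved under pics/ and viewed, about 8 in all and at most 12, crops included, and the job is handed in when it is done.

Besides the shell and the picture viewer there is one more tool, called after ">>>" by a JSON object that holds its "op" and its "data". step_arm: Moves the arm, as the interface text tells. Its arguments: {"type":"object","properties":{"delta_pos":{"type":"array"},"dr":{"type":"array"},"hand":{"type":"number"},"newtons":{"type":"number"}},"required":["delta_pos","dr"]}

```bash
mkdir -p pics; ls
cat > h.py <<'E'
import numpy as np,cv2
from station import r
def w(name,col,row,d):
    c=r.get_calibration(name);p=np.array([(col-c['cx'])/c['fx']*d,(row-c['cy'])/c['fy']*d,d,1]);return (np.array(c['extrinsics'])@p)[:3]
def wz(name,col,row,z):
    c=r.get_calibration(name);E=np.array(c['extrinsics']);v=E[:3,:3]@np.array([(col-c['cx'])/c['fx'],(row-c['cy'])/c['fy'],1]);o=E[:3,3];return o+v*(z-o[2])/v[2]
E
python3 - <<'E'
from h import *
print(r.get_obs())
for n in ('side','top'):
    im,d=r.snapshot(n);cv2.imwrite(f'pics/{n}0.png',im[:,:,::-1]);np.save(f'{n}_d.npy',d)
    for t in ['balance','pan_weights_floor','pan_load_floor','horn_foot','w400_mid','w200_mid','w100_mid','lock_grip','jar_mid','can_mid','brush_mid']:
        L=r.landmark_of(n,t)
        for o in L[:4]:
            u,v=o['at'];i,j=int(np.clip(v,0,419)),int(np.clip(u,0,559));print(n,t,round(o['p'],2),np.round([u,v]),np.round(w(n,u,v,d[i,j])))
    for t in ['w400_mid','w200_mid','w100_mid']:
        print(t,[(round(o['p'],2),np.round(o['extent'])) for o in r.spot_in(n,t)[:5]])
    c=r.get_calibration(n);print(c['fx'],np.round(np.array(c['extrinsics']),2).tolist())
E
```

```text
pics
{'clock': 0.0, 'q': array([65.44454617, 33.03367727,  1.42252342, 82.38686226, -0.86038529,
       64.68687467, -3.23807569]), 'qvel': array([ 3.26445513e-02,  3.30074482e-02,  2.24722169e-03,  2.55441258e-05,
       -5.70366518e-02,  3.06691723e-02,  3.17505682e-02]), 'joint_torque': array([ 1.12509566e-03, -7.65757799e+01,  2.25021422e+00, -2.85975015e+01,
        1.50452560e-02,  1.27071486e-02,  4.34793390e-05]), 'eef_pos': array([ 228.00166601, -634.83625836,  230.42771931]), 'eef_rot': array([[ 9.41143396e-01,  3.38006965e-01, -6.32349805e-04],
       [ 3.38007551e-01, -9.41142092e-01,  1.56792378e-03],
       [-6.51618588e-05, -1.68938012e-03, -9.99998571e-01]]), 'ft_force': array([-0.32870687,  0.92309537, -0.24706084]), 'wrist_torque': array([ 0.01427161, -0.03829948,  0.02809581]), 'gripper_width': 85.49225291120284}
side balance 0.81 [259. 206.] [ 263. -660.  488.]
side pan_weights_floor 0.81 [291. 185.] [572. -60. 174.]
side w400_mid 0.71 [362. 321.] [ 567. -506.   37.]
side w400_mid 0.7 [361. 293.] [ 609. -428.   44.]
side w400_mid 0.61 [328. 278.] [ 562. -344.   40
[... 1404 characters left out ...]
_mid 0.38 [364. 236.] [ 468. -383.   16.]
top lock_grip 0.77 [230. 220.] [492.  60. 146.]
top jar_mid 0.98 [344. 162.] [ 702. -304.  106.]
top jar_mid 0.54 [423. 239.] [ 460. -577.   35.]
top can_mid 0.83 [178. 281.] [306. 221. 100.]
top brush_mid 0.66 [424. 238.] [ 462. -579.   35.]
top brush_mid 0.61 [212. 266.] [359. 128.  21.]
w400_mid [(0.74, array([342., 201.,  14.,  17.])), (0.57, array([317., 192.,  11.,  10.])), (0.51, array([385., 202.,  19.,  15.])), (0.51, array([297., 165.,  16.,  13.])), (0.45, array([367., 191.,  10.,  14.]))]
w200_mid []
w100_mid []
387.34545966862953 [[0.02, -0.98, 0.22, 269.22], [-1.0, -0.02, 0.0, -76.44], [0.0, -0.22, -0.98, 1324.07], [0.0, 0.0, 0.0, 1.0]]
```

```bash
python3 -c "
import cv2,numpy as np
a=cv2.imread('pics/side0.png');b=cv2.imread('pics/top0.png')
cv2.imwrite('pics/s.png',cv2.resize(a,(800,600)));cv2.imwrite('pics/t.png',cv2.resize(b,(800,600)))"
```

```text
(no output)
```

View pics/s.png

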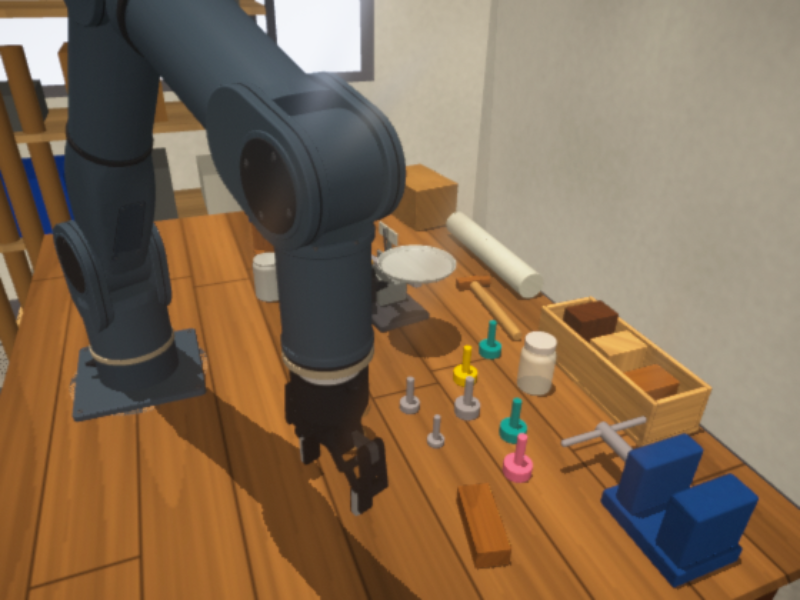

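View pics/t.png

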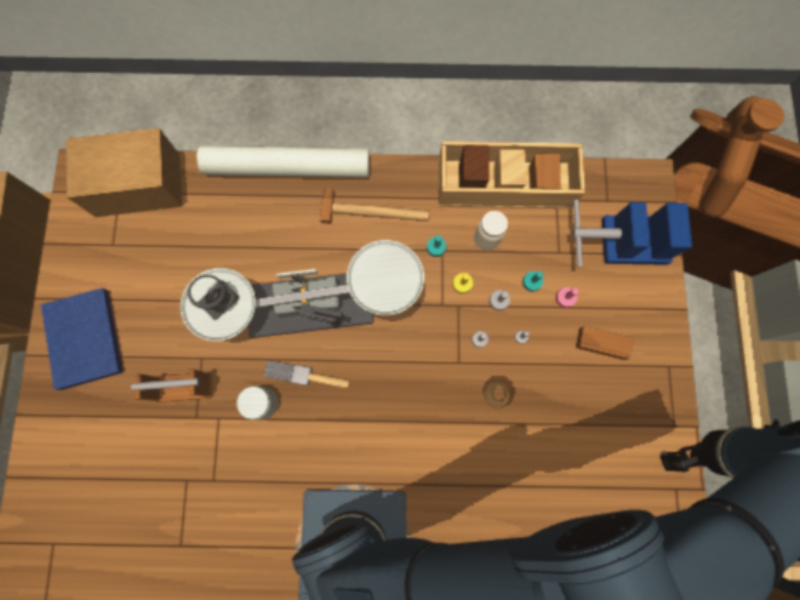

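The side view shows three plain steel weights at about (467,405), (410,395) and (436,432), in 800x600 pixels. In the top view they are at (500,299), (480,339) and (522,336). The pink, turquoise and yellow ones are decoys. The largest steel one, (500,299), should be w400, with w200 at (480,339) and w100 at (522,336). I'll measure them and confirm in a crop.

Run:
```python
from h import *
d=np.load('top_d.npy');im=cv2.imread('pics/top0.png')
c=r.get_calibration('top');E=np.array(c['extrinsics'])
v,u=np.mgrid[:420,:560];P=np.stack([(u-c['cx'])/c['fx']*d,(v-c['cy'])/c['fy']*d,d,np.ones_like(d)],-1)@E.T
P=P[...,:3];np.save('topP.npy',P)
hsv=cv2.cvtColor(im,cv2.COLOR_BGR2HSV)
for n,(a,b,h) in dict(w400=(350,209,80),w200=(336,237,70),w100=(365,235,60)).items():
    m=np.zeros((420,560),bool);m[b-13:b+13,a-13:a+13]=1
    m&=(P[...,2]>5)&(hsv[...,1]<90)
    Q=P[m];print(n,len(Q),np.round(Q.min(0)),np.round(Q.max(0)),'disc',np.round(np.median(Q[Q[:,2]<h*.45],0)),'rod',np.round(np.median(Q[Q[:,2]>h*.6],0)) if (Q[:,2]>h*.6).any() else '')
# pans: circle in top image
for nm,(a,b) in dict(wp=(270,194),lp=(153,212)).items():
    m=np.zeros((420,560),bool);m[b-32:b+32,a-32:a+32]=1
    z=P[...,2]; m&=(z>110 if nm=='lp' else z>155)&(hsv[...,1]<60)
    Q=P[m]; cc=cv2.minEnclosingCircle(np.float32(Q[:,:2]));print(nm,cc,np.median(Q[:,2]))
a=cv2.resize(im[185:250,300:400],(800,520),interpolation=cv2.INTER_CUBIC)
cv2.imwrite('pics/crop.png',a)
```

```text
w400 157 [ 537. -357.   11.] [ 584. -312.   84.] disc [ 555. -329.   23.] rod [ 558. -333.   78.]
w200 99 [ 447. -304.    8.] [ 483. -268.   74.] disc [ 461. -282.   16.] rod [ 463. -285.   70.]
w100 67 [ 459. -401.    6.] [ 488. -373.   65.] disc [ 470. -383.   11.] rod [ 472. -385.   58.]
wp ((460.70123291015625, -71.14984893798828), 191.5514373779297) 175.0008922662912
lp ((414.6831359863281, 152.3752899169922), 271.1401672363281) 116.31408468423251
```

View pics/crop.png

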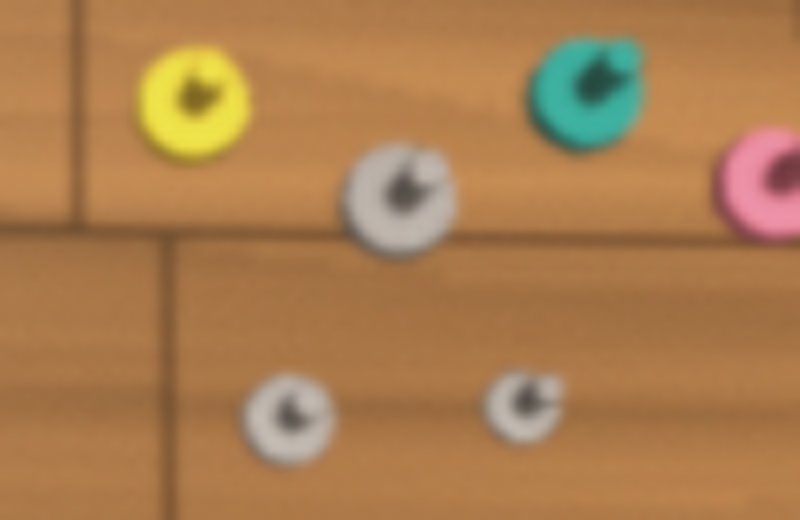

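The crop confirms it: the grey discs are w400 at (400,200), w200 at (290,420) and w100 at (523,405), and the coloured ones are decoys. I'll move over w400 with the jaws turned to the balance's x axis.

>>> {"op": "step_arm", "data": {"delta_pos": [[2.8,2.5,0],[2.8,2.5,0],[2.8,2.5,0],[2.8,2.5,0],[2.8,2.5,0]], "dr": [[0,0,0.115],[0,0,0.115],[0,0,0.115],[0,0,0.115],[0,0,0.115]], "hand": 0.35}}

```text
clock: 1.92
eef_pos: [361.1, -513.0, 230.9]
eef_rot: [[0.604, 0.797, -0.004], [0.797, -0.604, -0.008], [-0.008, 0.001, -1.0]]
ft_force: [0.4, -1.3, 0.7]
gripper_width: 55.3
```

>>> {"op": "step_arm", "data": {"delta_pos": [[2.8,2.5,0],[2.8,2.5,0],[2.8,2.5,0],[2.8,2.5,0],[2.8,2.5,0]], "dr": [[0,0,0.115],[0,0,0.115],[0,0,0.115],[0,0,0.115],[0,0,0.115]]}}

```text
clock: 2.33
eef_pos: [506.7, -381.5, 232.4]
eef_rot: [[0.045, 0.999, 0.003], [0.999, -0.045, -0.011], [-0.01, 0.004, -1.0]]
ft_force: [-0.1, 0.3, 0.2]
gripper_width: 55.4
```

Run:
```python
from h import *
from scipy.optimize import least_squares
o=r.get_obs();print(np.round(o['eef_pos'],1),np.round(o['eef_rot'],3).tolist(),o['gripper_width'],np.round(o['q']),o['clock'])
P=np.load('topP.npy')
def rim(c,lo,hi):
    m=(np.hypot(P[...,0]-c[0],P[...,1]-c[1])<105)&(P[...,2]>lo)&(P[...,2]<hi)
    m=m.astype(np.uint8);n,l,s,ce=cv2.connectedComponentsWithStats(m);k=1+np.argmax(s[1:,4]);Q=P[l==k]
    cc=cv2.minEnclosingCircle(np.float32(Q[:,:2]));ed=cv2.convexHull(np.float32(Q[:,:2]))[:,0]
    f=least_squares(lambda p:np.hypot(*(ed-p[:2]).T)-p[2],[*cc[0],80],loss='soft_l1');print(len(Q),cc,f.x,np.median(Q[:,2]));return f.x[:2]
a=rim((566,-74),165,190);b=rim((507,285),105,140)
print(np.degrees(np.arctan2(-(b-a)[0],(b-a)[1])),np.hypot(*(b-a)))
# beam pixels
m=np.zeros(P.shape[:2],bool)
```

```text
[ 506.7 -381.5  232.4] [[0.045, 0.999, 0.003], [0.999, -0.045, -0.011], [-0.01, 0.004, -1.0]] 55.366857725999296 [ 44.  30. -18.  89.  10.  62.  21.] 2.3333
2206 ((570.1935424804688, -59.916690826416016), 82.4030532836914) [570.53746432 -59.86996376  81.81753524] 175.0124829927314
1517 ((516.1873168945312, 310.7353210449219), 82.79814147949219) [516.57013237 310.12131333  81.42632025] 115.49680841682562
8.298702335222185 373.9064295256583
```

>>> {"op": "step_arm", "data": {"delta_pos": [[2.65,2.4,-0.3],[2.65,2.35,-0.3],[0,0,-4],[0,0,-4],[0,0,-4]], "dr": [[0,0,0.1],[0,0,0.09],[0,0,0],[0,0,0],[0,0,0]]}}

```text
clock: 2.75
eef_pos: [577.3, -321.7, 114.1]
eef_rot: [[-0.176, 0.984, 0.03], [0.984, 0.176, -0.013], [-0.018, 0.028, -0.999]]
ft_force: [1.0, -0.4, -0.9]
gripper_width: 55.4
```

Run:
```python
from h import *
o=r.get_obs();p=o['eef_pos'];R=o['eef_rot'];print(np.round(p,1),np.round(R,3).tolist(),np.round(o['q']))
im,d=r.snapshot('wrist');cv2.imwrite('pics/w1.png',im[:,:,::-1])
c=r.get_calibration('wrist');T=np.array(c['tool_from_camera']);print({k:c[k] for k in c if k!='tool_from_camera'})
for t in ['w400_mid','w200_mid','w100_mid']:
  for q in r.landmark_of('wrist',t)[:3]:
    u,v=q['at'];x,y=u-c['cx'],v-c['cy'];rr=np.hypot(x,y);th=rr/c['fx'];ray=np.array([x/rr*np.sin(th),y/rr*np.sin(th),np.cos(th)])
    ray=R@T[:3,:3]@ray;o0=p+R@T[:3,3];z={'w400_mid':40,'w200_mid':35,'w100_mid':30}[t];print(t,round(q['p'],2),np.round([u,v]),np.round(o0+ray*(z-o0[2])/ray[2],1))
```

```text
[ 577.3 -321.7  114.1] [[-0.176, 0.984, 0.03], [0.984, 0.176, -0.013], [-0.018, 0.028, -0.999]] [ 37.  38. -20.  94.  16.  49.  21.]
{'fx': 325.19226210127806, 'fy': 325.19226210127806, 'cx': 285.06199168103495, 'cy': 209.1088263505003}
w400_mid 0.9 [301. 332.] [ 610.6 -419.3   40. ]
w400_mid 0.6 [259. 229.] [ 562.7 -332.2   40. ]
w400_mid 0.57 [471.  66.] [ 694.3 -181.8   40. ]
w200_mid 0.6 [134. 146.] [ 462.8 -287.    35. ]
w100_mid 0.83 [144. 268.] [ 472.3 -387.6   30. ]
```

View pics/w1.png

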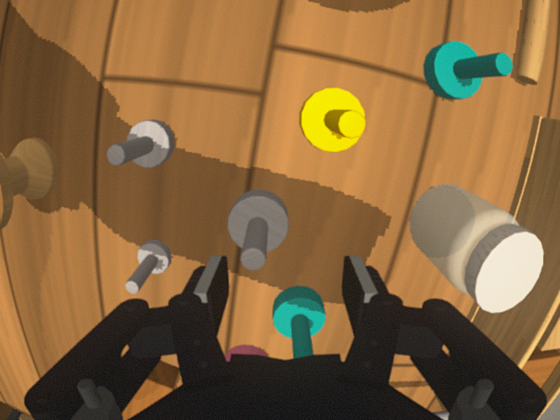

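The wrist view has w400 (grey) at (258,225) and w200 and w100 to its left; the fixes agree with the top view. I overshot a little, so I'll correct and descend.

>>> {"op": "step_arm", "data": {"delta_pos": [[-1.5,-1.05,0],[0,0,0],[0,0,0]], "dr": [[0.013,0.03,-0.03],[0,0,0],[0,0,0]]}}

```text
clock: 3.2
eef_pos: [562.6, -336.9, 123.0]
eef_rot: [[-0.14, 0.99, 0.002], [0.99, 0.14, -0.004], [-0.004, 0.002, -1.0]]
ft_force: [-0.3, -0.0, -0.2]
gripper_width: 55.4
```

>>> {"op": "step_arm", "data": {"delta_pos": [[0,0.4,-3],[0,0,-3],[0,0,-1.7],[0,0,0],[0,0,0]], "dr": [[0,0,0],[0,0,0],[0,0,0],[0,0,0],[0,0,0]]}}

```text
clock: 3.62
eef_pos: [569.8, -338.7, 58.2]
eef_rot: [[-0.136, 0.99, 0.023], [0.991, 0.136, -0.016], [-0.019, 0.021, -1.0]]
ft_force: [0.4, 0.1, 0.8]
gripper_width: 55.5
```

>>> {"op": "step_arm", "data": {"delta_pos": [[-0.75,0.6,-1.2],[0,0,0],[0,0,0]], "dr": [[0.014,0.02,0],[0,0,0],[0,0,0]]}}

```text
clock: 3.87
eef_pos: [564.2, -333.5, 50.6]
eef_rot: [[-0.136, 0.991, 0.008], [0.991, 0.136, -0.004], [-0.005, 0.007, -1.0]]
ft_force: [-0.5, 0.8, 0.6]
gripper_width: 55.3
```

>>> {"op": "step_arm", "data": {"delta_pos": [[0,0,0],[0,0,0]], "dr": [[0,0,0],[0,0,0]]}}

```text
clock: 4.03
eef_pos: [564.8, -333.8, 52.1]
eef_rot: [[-0.135, 0.991, 0.009], [0.991, 0.136, -0.005], [-0.006, 0.008, -1.0]]
ft_force: [0.8, -0.5, 0.3]
gripper_width: 55.3
```

>>> {"op": "step_arm", "data": {"delta_pos": [[-0.2,0.15,-1.0],[0,0,0],[0,0,0]], "dr": [[0.005,0.009,0],[0,0,0],[0,0,0]]}}

```text
clock: 4.28
eef_pos: [563.4, -332.6, 42.3]
eef_rot: [[-0.136, 0.991, 0.001], [0.991, 0.136, -0.0], [-0.0, 0.001, -1.0]]
ft_force: [0.6, 1.1, 0.4]
gripper_width: 55.5
```

>>> {"op": "step_arm", "data": {"delta_pos": [[0,0,0],[0,0,0],[0,0,0],[0,0,0],[0,0,0]], "dr": [[0,0,0],[0,0,0],[0,0,0],[0,0,0],[0,0,0]], "hand": 1, "newtons": 50}}

```text
clock: 4.7
eef_pos: [562.6, -332.4, 41.4]
eef_rot: [[-0.135, 0.991, -0.001], [0.991, 0.135, 0.001], [0.001, -0.001, -1.0]]
ft_force: [1.2, 0.3, -0.2]
gripper_width: 15.0
```

>>> {"op": "step_arm", "data": {"delta_pos": [[0,0,2],[0,0,4],[0,0,4],[0,0,4],[0,0,4]], "dr": [[0,0,0],[0,0,0],[0,0,0],[0,0,0],[0,0,0]]}}

```text
clock: 5.12
eef_pos: [554.2, -328.1, 214.9]
eef_rot: [[-0.137, 0.99, -0.022], [0.99, 0.137, 0.013], [0.016, -0.02, -1.0]]
ft_force: [1.0, -0.6, -4.1]
gripper_width: 14.9
```

>>> {"op": "step_arm", "data": {"delta_pos": [[0,1.5,2],[0.2,3.5,0.5],[0.2,4,0],[0.2,4,0],[0.2,4,0]], "dr": [[0,0,0],[0,0,0],[0,0,0],[0,0,0],[0,0,0]]}}

```text
clock: 5.53
eef_pos: [561.9, -167.0, 250.7]
eef_rot: [[-0.118, 0.993, -0.009], [0.993, 0.118, 0.0], [0.002, -0.009, -1.0]]
ft_force: [1.1, 0.6, -4.1]
gripper_width: 15.0
```

>>> {"op": "step_arm", "data": {"delta_pos": [[0,3,0],[0,1,0],[0,0,0]], "dr": [[0,0,0],[0,0,0],[0,0,0]]}}

```text
clock: 5.78
eef_pos: [561.4, -113.2, 251.2]
eef_rot: [[-0.131, 0.991, -0.009], [0.991, 0.131, 0.006], [0.007, -0.008, -1.0]]
ft_force: [0.5, 0.0, -3.7]
gripper_width: 14.7
```

>>> {"op": "step_arm", "data": {"delta_pos": [[0.9,1.8,-0.5],[0.4,0.8,0],[0,0,0],[0,0,0]], "dr": [[-0.006,-0.008,0],[0,0,0],[0,0,0],[0,0,0]]}}

```text
clock: 6.12
eef_pos: [573.9, -89.3, 245.1]
eef_rot: [[-0.13, 0.992, -0.003], [0.992, 0.13, -0.003], [-0.002, -0.004, -1.0]]
ft_force: [0.0, -0.3, -4.5]
gripper_width: 14.6
```

Run:
```python
from h import *
o=r.get_obs();print(np.round(o['eef_pos'],1),np.round(o['ft_force'],2))
im,d=r.snapshot('side');cv2.imwrite('pics/s2.png',cv2.resize(im[140:240,200:400],(800,400),interpolation=cv2.INTER_CUBIC)[:,:,::-1])
im,d=r.snapshot('wrist');cv2.imwrite('pics/w2.png',im[:,:,::-1])
a=cv2.imread('pics/s2.png');b=cv2.resize(cv2.imread('pics/w2.png'),(267,200));
cv2.imwrite('pics/c2.png',np.vstack([a,cv2.copyMakeBorder(b,0,0,0,533,cv2.BORDER_CONSTANT)]))
```

```text
[573.9 -89.3 245.1] [ 0.03 -0.32 -4.51]
```

View pics/c2.png

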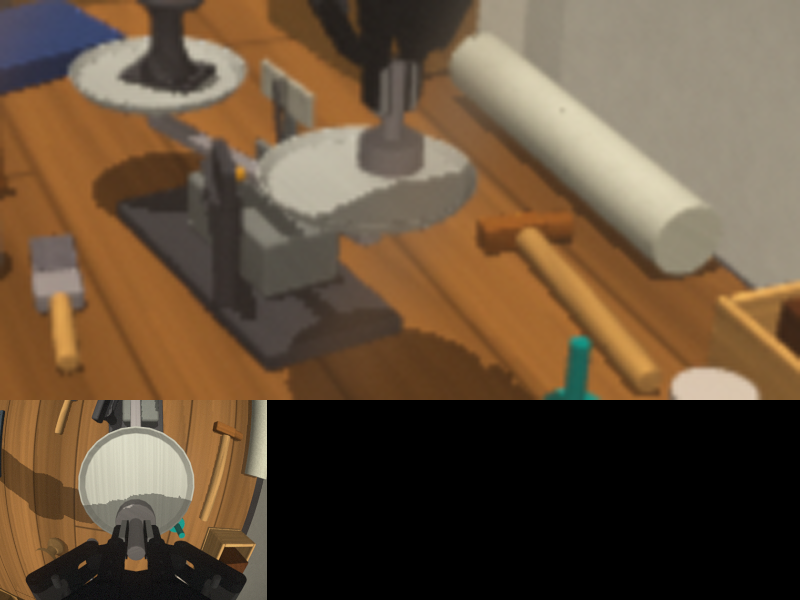

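The weight hangs over the outer half of the weight pan, with the dish rim clear all round. I'll lower it until the pan carries it.

>>> {"op": "step_arm", "data": {"delta_pos": [[0,0.1,-1.0],[0,0.1,-0.7],[0,0,-0.3],[0,0,0]], "dr": [[0,0,0],[0,0,0],[0,0,0],[0,0,0]]}}

```text
clock: 6.55
eef_pos: [572.8, -92.2, 222.7]
eef_rot: [[-0.123, 0.992, -0.004], [0.992, 0.123, -0.004], [-0.004, -0.005, -1.0]]
ft_force: [-0.0, 0.1, -3.9]
gripper_width: 14.9
```

>>> {"op": "step_arm", "data": {"delta_pos": [[0,0,0],[0,0,0]], "dr": [[0,0,0],[0,0,0]]}}

```text
clock: 6.72
eef_pos: [572.3, -92.8, 222.0]
eef_rot: [[-0.122, 0.992, -0.006], [0.992, 0.122, -0.004], [-0.003, -0.006, -1.0]]
ft_force: [-0.4, 0.0, -3.9]
gripper_width: 14.8
```

>>> {"op": "step_arm", "data": {"delta_pos": [[0.1,0.5,-0.25],[0,0,-0.1],[0,0,-0.1],[0,0,-0.1],[0,0,0]], "dr": [[0,0,0.01],[0,0,0],[0,0,0],[0,0,0],[0,0,0]]}}

```text
clock: 7.13
eef_pos: [573.9, -86.9, 216.6]
eef_rot: [[-0.134, 0.991, -0.005], [0.991, 0.134, -0.004], [-0.004, -0.005, -1.0]]
ft_force: [0.3, -0.8, -3.5]
gripper_width: 14.5
```

>>> {"op": "step_arm", "data": {"delta_pos": [[0,0,-0.1],[0,0,-0.1],[0,0,-0.1],[0,0,0]], "dr": [[0,0,0],[0,0,0],[0,0,0],[0,0,0]]}}

```text
clock: 7.47
eef_pos: [574.1, -87.1, 214.1]
eef_rot: [[-0.134, 0.991, -0.003], [0.991, 0.134, -0.005], [-0.004, -0.004, -1.0]]
ft_force: [-0.5, -0.7, -1.0]
gripper_width: 14.9
```

>>> {"op": "step_arm", "data": {"delta_pos": [[0,0,-0.15],[0,0,-0.1],[0,0,0],[0,0,0]], "dr": [[0,0,0],[0,0,0],[0,0,0],[0,0,0]]}}

```text
clock: 7.8
eef_pos: [574.1, -87.4, 211.8]
eef_rot: [[-0.133, 0.991, -0.003], [0.991, 0.133, -0.005], [-0.005, -0.004, -1.0]]
ft_force: [-1.1, -0.4, -1.1]
gripper_width: 14.7
```

>>> {"op": "step_arm", "data": {"delta_pos": [[0,0,-0.15],[0,0,-0.1],[0,0,0],[0,0,0]], "dr": [[0,0,0],[0,0,0],[0,0,0],[0,0,0]]}}

```text
clock: 8.13
eef_pos: [574.2, -87.7, 209.1]
eef_rot: [[-0.133, 0.991, -0.003], [0.991, 0.133, -0.006], [-0.005, -0.003, -1.0]]
ft_force: [0.1, 0.3, -0.3]
gripper_width: 14.5
```

>>> {"op": "step_arm", "data": {"delta_pos": [[0,0,-0.1],[0,0,0],[0,0,0]], "dr": [[0,0,0],[0,0,0],[0,0,0]]}}

```text
clock: 8.38
eef_pos: [574.2, -87.8, 208.1]
eef_rot: [[-0.133, 0.991, -0.003], [0.991, 0.133, -0.006], [-0.005, -0.003, -1.0]]
ft_force: [-1.1, -0.7, 0.6]
gripper_width: 14.7
```

>>> {"op": "step_arm", "data": {"delta_pos": [[0,0,0],[0,0,0],[0,0,0],[0,0,0],[0,0,0]], "dr": [[0,0,0],[0,0,0],[0,0,0],[0,0,0],[0,0,0]], "hand": 0.5}}

```text
clock: 8.8
eef_pos: [575.5, -87.1, 208.8]
eef_rot: [[-0.134, 0.991, 0.0], [0.991, 0.134, -0.005], [-0.005, -0.0, -1.0]]
ft_force: [-0.5, 0.9, -0.2]
gripper_width: 42.6
```

>>> {"op": "step_arm", "data": {"delta_pos": [[0,0,2],[0,0,4],[0,-1,3],[0,-4,0],[0,-4,0]], "dr": [[0,0,0],[0,0,0],[0,0,0],[0,0,0],[0,0,0]]}}

```text
clock: 9.22
eef_pos: [575.6, -168.0, 303.1]
eef_rot: [[-0.15, 0.989, -0.0], [0.989, 0.15, 0.0], [0.0, 0.0, -1.0]]
ft_force: [0.5, -1.9, -0.9]
gripper_width: 42.7
```

>>> {"op": "step_arm", "data": {"delta_pos": [[-2,-4,0],[-3,-2,0],[-2,-1,0],[0,0,0]], "dr": [[0,0,0],[0,0,0],[0,0,0],[0,0,0]]}}

```text
clock: 9.55
eef_pos: [504.1, -247.6, 303.7]
eef_rot: [[-0.141, 0.99, 0.003], [0.99, 0.141, -0.004], [-0.004, 0.002, -1.0]]
ft_force: [0.6, -0.0, 0.3]
gripper_width: 43.0
```

```bash
cat > tilt.py <<'E'
from h import *
import sys
from scipy.optimize import least_squares
o=r.get_obs();print(np.round(o['eef_pos'],1),np.round(o['ft_force'],2),o['clock'],np.round(o['q']))
im,d=r.snapshot('top');c=r.get_calibration('top');E=np.array(c['extrinsics'])
v,u=np.mgrid[:420,:560];P=(np.stack([(u-c['cx'])/c['fx']*d,(v-c['cy'])/c['fy']*d,d,np.ones_like(d)],-1)@E.T)[...,:3]
zz=[]
for cc in ((570,-60),(516,310)):
    rr=np.hypot(P[...,0]-cc[0],P[...,1]-cc[1]);m=(rr<66)&(P[...,2]>100)&(P[...,2]<190);z=P[m][:,2]
    h,e=np.histogram(z,np.arange(100,191,2));k=e[h.argmax()]+1;zz.append(np.median(z[abs(z-k)<4]))
t=(zz[1]-zz[0])/2/190;print('pan z',zz,'tilt',np.arcsin(t))
cv2.imwrite('pics/top_%s.png'%sys.argv[1],im[:,:,::-1])
im,d=r.snapshot('side');cv2.imwrite('pics/side_%s.png'%sys.argv[1],im[:,:,::-1])
E
python3 tilt.py a
```

```text
[ 504.1 -247.6  303.7] [ 0.57 -0.03  0.26] 9.55 [ 37.  21. -22.  93.   8.  68.  21.]
pan z [np.float64(158.92245644950822), np.float64(129.35074188522492)] tilt -0.07789906293050196
```

Tilt is -0.078 rad, so the difference is about 130 g and the horn weighs about 530 g. The 100 g weight is the right one to add.

>>> {"op": "step_arm", "data": {"delta_pos": [[-0.7,-3.4,-2],[-0.7,-3.4,-3],[-0.7,-3.4,-4],[-0.5,-2,-4],[0,0,0]], "dr": [[0,0,0],[0,0,0],[0,0,0],[0,0,0],[0,0,0]]}}

```text
clock: 10.07
eef_pos: [491.0, -355.4, 182.5]
eef_rot: [[-0.161, 0.987, 0.019], [0.987, 0.161, -0.002], [-0.006, 0.019, -1.0]]
ft_force: [-2.0, 0.5, -1.7]
gripper_width: 42.6
```

>>> {"op": "step_arm", "data": {"delta_pos": [[0,0,0],[0,0,0]], "dr": [[0,0,0],[0,0,0]]}}

```text
clock: 10.23
eef_pos: [492.9, -353.1, 181.1]
eef_rot: [[-0.163, 0.987, 0.018], [0.987, 0.163, 0.001], [-0.002, 0.018, -1.0]]
ft_force: [-0.3, 0.3, 0.5]
gripper_width: 42.6
```

```bash
python3 tilt.py b
```

```text
[ 492.9 -353.1  181.1] [-0.33  0.29  0.49] 10.2333 [ 44.  30. -20.  97.  12.  54.  29.]
pan z [np.float64(159.03814363436004), np.float64(129.43086759354173)] tilt -0.07799293076989103
```

Stable at -0.078. Next I'll go to w100.

>>> {"op": "step_arm", "data": {"delta_pos": [[-1.1,-1.8,-2],[-1.0,-1.7,-2],[0,0,-1],[0,0,0],[0,0,0]], "dr": [[0,0.018,-0.02],[0,0,0],[0,0,0],[0,0,0],[0,0,0]]}}

```text
clock: 10.75
eef_pos: [481.8, -383.5, 140.1]
eef_rot: [[-0.154, 0.988, 0.016], [0.988, 0.154, -0.006], [-0.008, 0.015, -1.0]]
ft_force: [0.1, -0.3, 0.3]
gripper_width: 42.5
```

>>> {"op": "step_arm", "data": {"delta_pos": [[0,0,0],[0,0,0]], "dr": [[0,0,0],[0,0,0]]}}

```text
clock: 10.92
eef_pos: [484.2, -381.7, 142.7]
eef_rot: [[-0.157, 0.987, 0.02], [0.988, 0.157, -0.007], [-0.01, 0.018, -1.0]]
ft_force: [0.7, 0.2, 0.6]
gripper_width: 42.8
```

>>> {"op": "step_arm", "data": {"delta_pos": [[-1.1,-0.6,-2],[0,0,-2],[0,0,-1],[0,0,0],[0,0,0]], "dr": [[0.007,0.02,-0.01],[0,0,0],[0,0,0],[0,0,0],[0,0,0]]}}

```text
clock: 11.33
eef_pos: [476.8, -386.6, 95.4]
eef_rot: [[-0.15, 0.989, 0.006], [0.989, 0.151, -0.003], [-0.004, 0.005, -1.0]]
ft_force: [1.5, -0.3, 0.0]
gripper_width: 43.0
```

>>> {"op": "step_arm", "data": {"delta_pos": [[0,0,0],[0,0,0]], "dr": [[0,0,0],[0,0,0]]}}

```text
clock: 11.5
eef_pos: [477.5, -386.4, 96.5]
eef_rot: [[-0.151, 0.989, 0.006], [0.989, 0.151, -0.004], [-0.005, 0.006, -1.0]]
ft_force: [-0.3, 0.8, -0.1]
gripper_width: 42.3
```

>>> {"op": "step_arm", "data": {"delta_pos": [[-0.6,-0.1,-1.2],[0,0,-1.2],[-0.2,0,-0.8],[0,0,0],[0,0,0]], "dr": [[0.004,0.008,0],[0,0.005,0],[0,0,0],[0,0,0],[0,0,0]]}}

```text
clock: 11.92
eef_pos: [469.1, -388.0, 62.6]
eef_rot: [[-0.151, 0.989, -0.006], [0.989, 0.151, -0.001], [0.0, -0.006, -1.0]]
ft_force: [0.6, -0.2, 0.5]
gripper_width: 42.7
```

>>> {"op": "step_arm", "data": {"delta_pos": [[0,0,0],[0,0,0]], "dr": [[0,0,0],[0,0,0]]}}

```text
clock: 12.08
eef_pos: [468.8, -387.9, 62.1]
eef_rot: [[-0.151, 0.989, -0.007], [0.989, 0.151, 0.0], [0.001, -0.007, -1.0]]
ft_force: [0.0, 0.2, 0.2]
gripper_width: 42.6
```

>>> {"op": "step_arm", "data": {"delta_pos": [[0.2,0,-1.2],[0,0,-1.2],[0,0,-0.6],[0,0,0],[0,0,0]], "dr": [[0,-0.006,0],[0,0,0],[0,0,0],[0,0,0],[0,0,0]]}}

```text
clock: 12.5
eef_pos: [471.7, -388.3, 31.6]
eef_rot: [[-0.151, 0.989, 0.001], [0.989, 0.151, -0.001], [-0.001, 0.001, -1.0]]
ft_force: [-0.4, 0.3, 0.2]
gripper_width: 43.2
```

>>> {"op": "step_arm", "data": {"delta_pos": [[0,0,0],[0,0,0],[0,0,0]], "dr": [[0,0,0],[0,0,0],[0,0,0]]}}

```text
clock: 12.75
eef_pos: [472.0, -388.4, 32.3]
eef_rot: [[-0.151, 0.989, 0.001], [0.989, 0.151, -0.002], [-0.002, 0.001, -1.0]]
ft_force: [-0.1, -0.0, -0.4]
gripper_width: 42.6
```

>>> {"op": "step_arm", "data": {"delta_pos": [[0,0,0],[0,0,0],[0,0,0],[0,0,0],[0,0,0]], "dr": [[0,0,0],[0,0,0],[0,0,0],[0,0,0],[0,0,0]], "hand": 1, "newtons": 50}}

```text
clock: 13.17
eef_pos: [472.4, -388.8, 33.3]
eef_rot: [[-0.151, 0.989, 0.002], [0.989, 0.151, -0.003], [-0.003, 0.002, -1.0]]
ft_force: [0.1, -0.6, -1.1]
gripper_width: 10.4
```

>>> {"op": "step_arm", "data": {"delta_pos": [[0,0,2],[0,0,4],[0,0,4],[0,0,4],[0,0,4]], "dr": [[0,0,0],[0,0,0],[0,0,0],[0,0,0],[0,0,0]]}}

```text
clock: 13.58
eef_pos: [465.9, -384.0, 209.6]
eef_rot: [[-0.152, 0.988, -0.014], [0.988, 0.152, 0.01], [0.012, -0.012, -1.0]]
ft_force: [1.1, -0.9, -1.2]
gripper_width: 10.4
```

>>> {"op": "step_arm", "data": {"delta_pos": [[0,1,4],[0,2,3],[0.7,3.5,1],[0.7,4,0],[0.7,4,0]], "dr": [[0,0,0],[0,0,0],[0,0,0],[0,0,0],[0,0,0]]}}

```text
clock: 14.0
eef_pos: [485.7, -246.5, 302.2]
eef_rot: [[-0.135, 0.991, -0.002], [0.991, 0.135, -0.002], [-0.002, -0.002, -1.0]]
ft_force: [1.5, 0.7, -0.5]
gripper_width: 10.1
```

>>> {"op": "step_arm", "data": {"delta_pos": [[0.5,4,0],[0.5,4,0],[0.5,4,0],[0.5,3,0],[0,0,0]], "dr": [[0,0,0],[0,0,0],[0,0,0],[0,0,0],[0,0,0]]}}

```text
clock: 14.42
eef_pos: [505.6, -80.7, 304.7]
eef_rot: [[-0.144, 0.99, 0.003], [0.99, 0.144, -0.0], [-0.001, 0.003, -1.0]]
ft_force: [-0.5, -0.5, -0.6]
gripper_width: 9.9
```

>>> {"op": "step_arm", "data": {"delta_pos": [[1,2.7,0],[2,1.5,0],[2,0,0],[0.8,0,0],[0,0,0]], "dr": [[0,0,0],[0,0,0],[0,0,0],[0,0,0],[0,0,0]]}}

```text
clock: 14.83
eef_pos: [563.9, -34.0, 305.2]
eef_rot: [[-0.149, 0.989, 0.002], [0.989, 0.149, -0.001], [-0.002, 0.002, -1.0]]
ft_force: [-0.4, -0.8, -0.4]
gripper_width: 10.2
```

>>> {"op": "step_arm", "data": {"delta_pos": [[0,0,0],[0,0,0]], "dr": [[0,0,0],[0,0,0]]}}

```text
clock: 15.0
eef_pos: [562.7, -35.0, 304.5]
eef_rot: [[-0.148, 0.989, 0.0], [0.989, 0.148, -0.002], [-0.002, 0.0, -1.0]]
ft_force: [-0.8, -0.1, -0.3]
gripper_width: 10.3
```

>>> {"op": "step_arm", "data": {"delta_pos": [[0.2,0.1,-3],[0,0,-3],[0,0,-2],[0,0,0],[0,0,0]], "dr": [[0,0,0],[0,0,0],[0,0,0],[0,0,0],[0,0,0]]}}

```text
clock: 15.42
eef_pos: [561.3, -38.5, 224.3]
eef_rot: [[-0.142, 0.99, 0.003], [0.99, 0.142, -0.004], [-0.005, 0.002, -1.0]]
ft_force: [0.9, 0.3, -0.3]
gripper_width: 10.3
```

>>> {"op": "step_arm", "data": {"delta_pos": [[0,0,0],[0,0,0]], "dr": [[0,0,0],[0,0,0]]}}

```text
clock: 15.58
eef_pos: [561.1, -39.5, 226.2]
eef_rot: [[-0.141, 0.99, 0.004], [0.99, 0.141, -0.005], [-0.005, 0.003, -1.0]]
ft_force: [-0.0, 0.1, -0.8]
gripper_width: 10.1
```

>>> {"op": "step_arm", "data": {"delta_pos": [[0.5,0.7,-0.8],[0.1,0.1,-0.8],[0,0,-0.5],[0,0,0],[0,0,0]], "dr": [[0.004,0.003,0],[0,0,0],[0,0,0],[0,0,0],[0,0,0]]}}

```text
clock: 16.0
eef_pos: [569.6, -30.4, 206.7]
eef_rot: [[-0.14, 0.99, 0.007], [0.99, 0.14, -0.0], [-0.001, 0.006, -1.0]]
ft_force: [-0.3, -0.0, -0.6]
gripper_width: 10.4
```

>>> {"op": "step_arm", "data": {"delta_pos": [[0,0,0],[0,0,0]], "dr": [[0,0,0],[0,0,0]]}}

```text
clock: 16.17
eef_pos: [569.6, -30.2, 206.5]
eef_rot: [[-0.141, 0.99, 0.006], [0.99, 0.141, -0.0], [-0.001, 0.006, -1.0]]
ft_force: [0.3, 0.1, -0.7]
gripper_width: 10.2
```

>>> {"op": "step_arm", "data": {"delta_pos": [[0,0,-0.5],[0,0,-0.4],[0,0,-0.3],[0,0,-0.2],[0,0,0]], "dr": [[0,0.006,0],[0,0,0],[0,0,0],[0,0,0],[0,0,0]]}}

```text
clock: 16.58
eef_pos: [569.7, -30.5, 191.3]
eef_rot: [[-0.141, 0.99, -0.0], [0.99, 0.141, -0.001], [-0.001, -0.0, -1.0]]
ft_force: [0.3, 0.1, -1.2]
gripper_width: 10.1
```

>>> {"op": "step_arm", "data": {"delta_pos": [[0,0,-0.2],[0,0,-0.2],[0,0,-0.2],[0,0,0],[0,0,0]], "dr": [[0,0,0],[0,0,0],[0,0,0],[0,0,0],[0,0,0]]}}

```text
clock: 17.0
eef_pos: [569.6, -30.6, 184.7]
eef_rot: [[-0.14, 0.99, -0.0], [0.99, 0.14, -0.001], [-0.001, -0.0, -1.0]]
ft_force: [0.0, 0.4, -0.4]
gripper_width: 10.7
```

```bash
python3 tilt.py c
```

```text
[569.6 -30.6 184.7] [ 0.    0.37 -0.4 ] 17.0 [ 15.  28. -26. 102.  15.  54.  -8.]
pan z [np.float64(nan), np.float64(136.85701991557312)] tilt nan
  return _methods._mean(a, axis=axis, dtype=dtype,
  ret = ret.dtype.type(ret / rcount)
```

>>> {"op": "step_arm", "data": {"delta_pos": [[0,0,-0.2],[0,0,-0.2],[0,0,0],[0,0,0]], "dr": [[0,0,0],[0,0,0],[0,0,0],[0,0,0]]}}

```text
clock: 17.43
eef_pos: [569.7, -30.7, 180.7]
eef_rot: [[-0.14, 0.99, 0.0], [0.99, 0.14, -0.001], [-0.001, 0.0, -1.0]]
ft_force: [0.9, -0.2, 0.5]
gripper_width: 10.3
```

>>> {"op": "step_arm", "data": {"delta_pos": [[0,0,0],[0,0,0],[0,0,0],[0,0,0],[0,0,0]], "dr": [[0,0,0],[0,0,0],[0,0,0],[0,0,0],[0,0,0]], "hand": 0.5}}

```text
clock: 17.85
eef_pos: [570.1, -30.5, 180.9]
eef_rot: [[-0.14, 0.99, 0.001], [0.99, 0.14, -0.001], [-0.001, 0.001, -1.0]]
ft_force: [0.2, -0.1, -0.3]
gripper_width: 42.5
```

>>> {"op": "step_arm", "data": {"delta_pos": [[0,0,2],[0,0,4],[-1,0,4],[-4,0,0],[-4,0,0]], "dr": [[0,0,0],[0,0,0],[0,0,0],[0,0,0],[0,0,0]]}}

```text
clock: 18.27
eef_pos: [483.3, -29.6, 282.7]
eef_rot: [[-0.141, 0.99, 0.001], [0.99, 0.141, 0.003], [0.003, 0.002, -1.0]]
ft_force: [-0.4, -0.3, -0.3]
gripper_width: 42.8
```

>>> {"op": "step_arm", "data": {"delta_pos": [[-4,0,0],[-2,0,0],[0,0,0],[0,0,0],[0,0,0]], "dr": [[0,0,0],[0,0,0],[0,0,0],[0,0,0],[0,0,0]]}}

```text
clock: 18.68
eef_pos: [415.2, -29.8, 285.2]
eef_rot: [[-0.14, 0.99, 0.005], [0.99, 0.14, -0.001], [-0.002, 0.005, -1.0]]
ft_force: [-0.1, 0.5, 0.0]
gripper_width: 42.9
```

```bash
python3 tilt.py d
python3 - <<'E'
from h import *
o=r.get_obs();p=o['eef_pos'];R=o['eef_rot'];print(p)
im,d=r.snapshot('wrist');cv2.imwrite('pics/w3.png',im[:,:,::-1])
c=r.get_calibration('wrist');T=np.array(c['tool_from_camera'])
for q in r.landmark_of('wrist','lock_grip')[:3]:
    u,v=q['at'];x,y=u-c['cx'],v-c['cy'];rr=np.hypot(x,y);th=rr/c['fx'];ray=np.array([x/rr*np.sin(th),y/rr*np.sin(th),np.cos(th)])
    ray=R@T[:3,:3]@ray;o0=p+R@T[:3,3];print('lock',round(q['p'],2),np.round([u,v]),np.round(o0+ray*(138-o0[2])/ray[2],1))
for n in ('top','side'):
  for q in r.landmark_of(n,'lock_grip')[:2]: print(n,q,wz(n,*q['at'],138))
a=cv2.imread('pics/side_d.png');a=cv2.resize(a[150:230,200:360],(800,400),interpolation=cv2.INTER_CUBIC)
b=cv2.resize(cv2.imread('pics/w3.png'),(267,200));t=cv2.resize(cv2.imread('pics/top_d.png')[170:250,130:310],(450,200))
cv2.imwrite('pics/c3.png',np.vstack([a,cv2.copyMakeBorder(np.hstack([b,t]),0,0,0,83,cv2.BORDER_CONSTANT)]))
E
```

```text
[415.2 -29.8 285.2] [-0.08  0.47  0.05] 18.6833 [ 23.   9. -29. 113.   5.  59.  -1.]
pan z [np.float64(147.15656151336634), np.float64(140.95381952619675)] tilt -0.01632373016792757
[415.89133359 -29.68123994 284.9230958 ]
lock 0.73 [386. 116.] [497.6  57.1 138. ]
side {'at': [258.3, 185.1], 'p': 0.49} [501.97085802  39.27665182 138.        ]
side {'at': [336.0, 364.6], 'p': 0.21} [ 404.0345844  -661.84244871  138.        ]
```

View pics/c3.png

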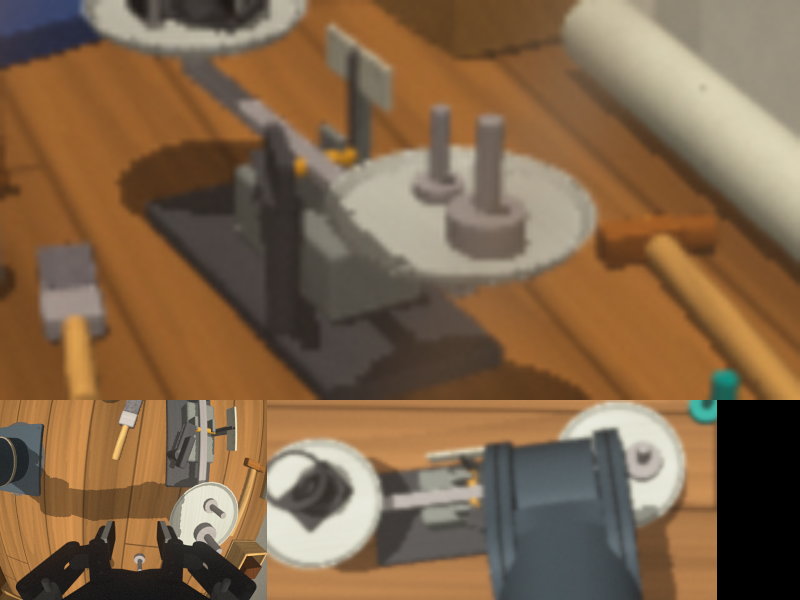

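The pan shows w400 at (487,215) and w100 at (438,165), both upright. The beam is near level (tilt -0.016) and the fork is open. The lock sits at (497.6, 57), which agrees with the geometry, so I'll go there.

>>> {"op": "step_arm", "data": {"delta_pos": [[1.5,2,0],[2.5,2.8,0],[2.5,2.5,-1],[1.5,1.2,-1],[0,0,0]], "dr": [[0,0,-0.03],[0,0,-0.035],[0,0,0],[0,0,0],[0,0,0]]}}

```text
clock: 19.4
eef_pos: [499.8, 57.9, 262.8]
eef_rot: [[-0.066, 0.998, 0.003], [0.998, 0.066, -0.0], [-0.0, 0.003, -1.0]]
ft_force: [-0.3, -0.2, 0.8]
gripper_width: 42.9
```

>>> {"op": "step_arm", "data": {"delta_pos": [[0,0,0],[0,0,0]], "dr": [[0,0,0],[0,0,0]]}}

```text
clock: 19.57
eef_pos: [500.1, 59.0, 261.4]
eef_rot: [[-0.068, 0.998, 0.0], [0.998, 0.068, 0.001], [0.001, 0.0, -1.0]]
ft_force: [-0.2, -0.5, -0.2]
gripper_width: 42.5
```

>>> {"op": "step_arm", "data": {"delta_pos": [[-0.2,-0.1,-2.5],[0,0,-3],[0,0,-2.5],[0,0,-1],[0,0,0]], "dr": [[0,0,0],[0,0,0],[0,0,0],[0,0,0],[0,0,0]]}}

```text
clock: 19.98
eef_pos: [497.1, 53.4, 171.1]
eef_rot: [[-0.063, 0.998, 0.005], [0.998, 0.063, -0.001], [-0.001, 0.005, -1.0]]
ft_force: [-0.9, 0.4, 0.6]
gripper_width: 42.9
```

>>> {"op": "step_arm", "data": {"delta_pos": [[0,0,0],[0,0,0]], "dr": [[0,0,0],[0,0,0]]}}

```text
clock: 20.15
eef_pos: [496.5, 51.7, 172.0]
eef_rot: [[-0.061, 0.998, 0.004], [0.998, 0.061, -0.002], [-0.002, 0.004, -1.0]]
ft_force: [0.4, 0.2, 0.2]
gripper_width: 42.7
```

Run:
```python
from h import *
o=r.get_obs();p=o['eef_pos'];R=o['eef_rot'];print(p)
im,d=r.snapshot('wrist');cv2.imwrite('pics/w4.png',im[:,:,::-1])
c=r.get_calibration('wrist');T=np.array(c['tool_from_camera'])
for q in r.landmark_of('wrist','lock_grip')[:3]:
    u,v=q['at'];x,y=u-c['cx'],v-c['cy'];rr=np.hypot(x,y);th=rr/c['fx'];ray=np.array([x/rr*np.sin(th),y/rr*np.sin(th),np.cos(th)])
    ray=R@T[:3,:3]@ray;o0=p+R@T[:3,3];print('lock',round(q['p'],2),np.round([u,v]),np.round(o0+ray*(138-o0[2])/ray[2],1))
```

```text
[496.50966006  51.73229615 171.97539637]
lock 0.67 [337. 116.] [520.5 126.8 138. ]
lock 0.58 [288. 236.] [498.1  56.  138. ]
```

View pics/w4.png

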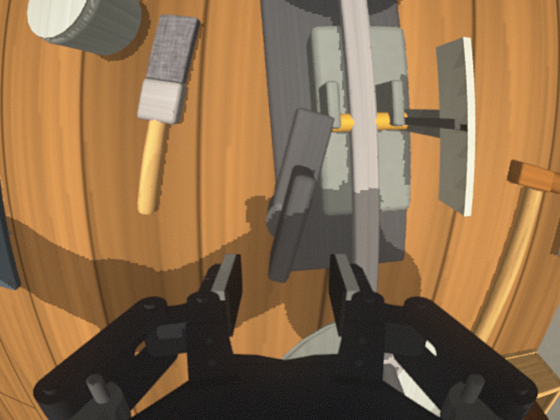

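The fork in this view, from (275,220) to (318,115), is not parallel to the beam, so the lock stands at less than 1.5 rad. I'll measure the fin's direction from depth.

Run:
```python
from h import *
o=r.get_obs();p=o['eef_pos'];R=o['eef_rot']
im,d=r.snapshot('wrist');c=r.get_calibration('wrist');T=np.array(c['tool_from_camera'])
v,u=np.mgrid[:420,:560];x=u-c['cx'];y=v-c['cy'];rr=np.hypot(x,y)+1e-9;th=rr/c['fx']
X=np.stack([x/rr*np.tan(th)*d,y/rr*np.tan(th)*d,d],-1)
P=(X@T[:3,:3].T+T[:3,3])@R.T+p
for lo,hi in ((147,156),(118,147),(85,116)):
    m=(P[...,2]>lo)&(P[...,2]<hi)&(np.hypot(P[...,0]-498,P[...,1]-57)<60)&(v<290)&(u<340)&(u>250)&(P[...,0]<528)
    Q=P[m];print(lo,len(Q))
    if len(Q)<20: continue
    (cx,cy),wh,a=cv2.minAreaRect(np.float32(Q[:,:2]));vx=cv2.fitLine(np.float32(Q[:,:2]),cv2.DIST_L2,0,.01,.01).ravel()
    print(cx,cy,wh,a,np.degrees(np.arctan2(vx[1],vx[0]))%180,np.median(Q,0),'zmax',Q[:,2].max())
```

```text
147 2376
499.1908264160156 64.0318374633789 (62.97144317626953, 12.293113708496094) 79.1758041381836 79.23956 [499.21398855  67.0661506  152.30818122] zmax 154.30497126186552
118 504
500.290283203125 75.45095825195312 (80.96549987792969, 24.514734268188477) 81.98303985595703 74.30866 [496.53853171  81.61503874 133.65011601] zmax 146.93925699955216
85 678
501.658447265625 81.72016143798828 (69.340087890625, 27.891660690307617) 81.44419860839844 68.689095 [496.36313812  94.55245208 115.50606086] zmax 115.99914185802331
```

The fin measures 63 x 12 mm and points at 79.2°, so the lock is at about 1.24 rad with its axis at (498.1, 58.1). I'll turn -0.25 rad, centre and descend.

>>> {"op": "step_arm", "data": {"delta_pos": [[0.15,0.6,0],[0,0,0],[0,0,0],[0,0,0]], "dr": [[0,0,-0.12],[0,0,-0.12],[0,0,0],[0,0,0]]}}

```text
clock: 20.63
eef_pos: [500.2, 58.5, 175.3]
eef_rot: [[0.184, 0.983, 0.01], [0.983, -0.184, -0.002], [-0.0, 0.01, -1.0]]
ft_force: [0.2, 1.3, 0.1]
gripper_width: 42.6
```

>>> {"op": "step_arm", "data": {"delta_pos": [[0,0,0],[0,0,0]], "dr": [[0,0,0],[0,0,0]]}}

```text
clock: 20.8
eef_pos: [500.6, 58.6, 176.0]
eef_rot: [[0.177, 0.984, 0.012], [0.984, -0.177, -0.002], [-0.0, 0.012, -1.0]]
ft_force: [-0.8, 0.4, 0.5]
gripper_width: 42.8
```

>>> {"op": "step_arm", "data": {"delta_pos": [[-0.3,0,-1.5],[0,0,-1.5],[0,0,-1],[0,0,0],[0,0,0]], "dr": [[0,0.012,0],[0,0,0],[0,0,0],[0,0,0],[0,0,0]]}}

```text
clock: 21.22
eef_pos: [497.1, 58.1, 133.3]
eef_rot: [[0.17, 0.986, -0.001], [0.986, -0.17, -0.002], [-0.002, -0.001, -1.0]]
ft_force: [0.1, -0.2, -0.1]
gripper_width: 42.7
```

>>> {"op": "step_arm", "data": {"delta_pos": [[0,0,0],[0,0,0]], "dr": [[0,0,0],[0,0,0]]}}

```text
clock: 21.38
eef_pos: [496.9, 58.0, 133.3]
eef_rot: [[0.168, 0.986, -0.002], [0.986, -0.168, -0.002], [-0.002, -0.002, -1.0]]
ft_force: [0.6, 0.6, -0.7]
gripper_width: 42.9
```

>>> {"op": "step_arm", "data": {"delta_pos": [[0.1,0,-0.8],[0,0,-0.4],[0,0,0],[0,0,0]], "dr": [[0,0,-0.02],[0,0,0],[0,0,0],[0,0,0]]}}

```text
clock: 21.72
eef_pos: [498.8, 58.0, 121.1]
eef_rot: [[0.19, 0.982, -0.0], [0.982, -0.19, -0.001], [-0.001, 0.0, -1.0]]
ft_force: [0.4, 0.7, -0.2]
gripper_width: 42.6
```

>>> {"op": "step_arm", "data": {"delta_pos": [[0,0,0],[0,0,0],[0,0,0],[0,0,0],[0,0,0]], "dr": [[0,0,0],[0,0,0],[0,0,0],[0,0,0],[0,0,0]], "hand": 1, "newtons": 30}}

```text
clock: 22.13
eef_pos: [498.0, 58.2, 121.3]
eef_rot: [[0.19, 0.982, -0.001], [0.982, -0.19, -0.002], [-0.002, -0.001, -1.0]]
ft_force: [0.3, -0.4, -3.5]
gripper_width: 11.5
```

>>> {"op": "step_arm", "data": {"delta_pos": [[0,0,0],[0,0,0],[0,0,0],[0,0,0],[0,0,0]], "dr": [[0,0,-0.06],[0,0,-0.08],[0,0,-0.08],[0,0,-0.08],[0,0,0]]}}

```text
clock: 22.55
eef_pos: [498.3, 58.2, 121.4]
eef_rot: [[0.482, 0.876, -0.001], [0.876, -0.482, -0.001], [-0.001, -0.001, -1.0]]
ft_force: [0.4, -0.0, -0.5]
gripper_width: 11.3
```

>>> {"op": "step_arm", "data": {"delta_pos": [[0,0,0],[0,0,0],[0,0,0],[0,0,0],[0,0,0]], "dr": [[0,0,-0.08],[0,0,-0.08],[0,0,-0.08],[0,0,-0.08],[0,0,0]]}}

```text
clock: 22.97
eef_pos: [498.5, 57.9, 121.4]
eef_rot: [[0.733, 0.68, -0.001], [0.68, -0.733, -0.001], [-0.001, 0.0, -1.0]]
ft_force: [-0.5, 0.0, -1.3]
gripper_width: 11.7
```

>>> {"op": "step_arm", "data": {"delta_pos": [[0,0,0],[0,0,0],[0,0,0],[0,0,0],[0,0,0]], "dr": [[0,0,-0.08],[0,0,-0.08],[0,0,-0.08],[0,0,-0.06],[0,0,0]]}}

```text
clock: 23.38
eef_pos: [498.7, 57.7, 121.3]
eef_rot: [[0.897, 0.443, -0.001], [0.443, -0.897, -0.001], [-0.002, 0.001, -1.0]]
ft_force: [0.1, -0.1, -1.5]
gripper_width: 11.6
```

>>> {"op": "step_arm", "data": {"delta_pos": [[0,0,0],[0,0,0],[0,0,0],[0,0,0],[0,0,0]], "dr": [[0,0,-0.08],[0,0,-0.08],[0,0,-0.08],[0,0,-0.06],[0,0,0]]}}

```text
clock: 23.8
eef_pos: [498.7, 57.4, 121.3]
eef_rot: [[0.985, 0.174, -0.002], [0.174, -0.985, -0.001], [-0.002, 0.001, -1.0]]
ft_force: [0.4, -0.4, -2.0]
gripper_width: 11.4
```

```bash
python3 -c "
from station import r
o=r.get_obs();print(o['wrist_torque'],o['ft_force'],o['q'].round())"
```

```text
[-0.19999    -0.04214643 -0.11789127] [ 0.44597805 -0.37339395 -1.95100472] [-10.  26.  -3. 116.   2.  38. -94.]
```

>>> {"op": "step_arm", "data": {"delta_pos": [[0,0,0],[0,0,0],[0,0,0]], "dr": [[0,0,-0.05],[0,0,-0.03],[0,0,0]]}}

```text
clock: 24.05
eef_pos: [498.7, 57.4, 121.4]
eef_rot: [[0.994, 0.11, -0.002], [0.11, -0.994, -0.002], [-0.002, 0.002, -1.0]]
ft_force: [0.2, -2.6, -1.9]
gripper_width: 11.2
```

```bash
python3 -c "
from station import r
o=r.get_obs();print(o['wrist_torque'],o['ft_force'],o['q'].round())"
```

```text
[-0.23758253 -0.04406001  0.76246237] [ 0.2306488  -2.58239754 -1.91418963] [-11.  26.  -2. 116.   1.  38. -97.]
```

Torque rose to 0.76 N m at 6.3°, so the lock is at its stop. I'll release, rise and check.

>>> {"op": "step_arm", "data": {"delta_pos": [[0,0,0],[0,0,0],[0,0,0],[0,0,0],[0,0,0]], "dr": [[0,0,0],[0,0,0],[0,0,0],[0,0,0],[0,0,0]], "hand": 0.5}}

```text
clock: 24.47
eef_pos: [498.9, 57.8, 121.6]
eef_rot: [[0.993, 0.119, -0.002], [0.119, -0.993, -0.001], [-0.002, 0.001, -1.0]]
ft_force: [0.4, -0.5, -0.0]
gripper_width: 43.1
```

>>> {"op": "step_arm", "data": {"delta_pos": [[0,0,2],[0,0,4],[0,0,4],[-3,0,4],[-3,0,0]], "dr": [[0,0,0],[0,0,0],[0,0,0],[0,0,0],[0,0,0]]}}

```text
clock: 24.88
eef_pos: [445.4, 57.7, 257.0]
eef_rot: [[0.993, 0.119, -0.005], [0.119, -0.993, -0.001], [-0.006, 0.001, -1.0]]
ft_force: [1.1, 1.0, -0.4]
gripper_width: 42.8
```

>>> {"op": "step_arm", "data": {"delta_pos": [[-2,-2,1],[0,-2,0],[0,0,0],[0,0,0],[0,0,0]], "dr": [[0,0,0],[0,0,0],[0,0,0],[0,0,0],[0,0,0]]}}

```text
clock: 25.3
eef_pos: [420.3, 17.4, 270.9]
eef_rot: [[0.992, 0.123, -0.0], [0.123, -0.992, 0.0], [-0.0, -0.0, -1.0]]
ft_force: [0.9, -0.6, 0.6]
gripper_width: 42.4
```

```bash
python3 tilt.py e
python3 - <<'E'
from h import *
o=r.get_obs();p=o['eef_pos'];R=o['eef_rot']
im,d=r.snapshot('wrist');cv2.imwrite('pics/w5.png',im[:,:,::-1]);c=r.get_calibration('wrist');T=np.array(c['tool_from_camera'])
v,u=np.mgrid[:420,:560];x=u-c['cx'];y=v-c['cy'];rr=np.hypot(x,y)+1e-9;th=rr/c['fx']
P=(np.stack([x/rr*np.tan(th)*d,y/rr*np.tan(th)*d,d],-1)@T[:3,:3].T+T[:3,3])@R.T+p
m=(P[...,2]>145)&(P[...,2]<158)&(np.hypot(P[...,0]-498,P[...,1]-57)<50)
Q=P[m];print(len(Q))
if len(Q)>20: print(cv2.minAreaRect(np.float32(Q[:,:2])),np.degrees(np.arctan(cv2.fitLine(np.float32(Q[:,:2]),cv2.DIST_L2,0,.01,.01).ravel()[:2][::-1])),(lambda l:np.degrees(np.arctan2(l[1],l[0])))(cv2.fitLine(np.float32(Q[:,:2]),cv2.DIST_L2,0,.01,.01).ravel()))
a=cv2.imread('pics/side_e.png');a=cv2.resize(a[150:230,200:360],(800,400),interpolation=cv2.INTER_CUBIC)
b=cv2.resize(cv2.imread('pics/w5.png'),(267,200));t=cv2.resize(cv2.imread('pics/top_e.png')[160:250,130:380],(533,200))
cv2.imwrite('pics/c5.png',np.vstack([a,np.hstack([b,t])]))
E
```

```text
[420.3  17.4 270.9] [ 0.87 -0.56  0.59] 25.3 [ -8.   9.  -1. 114.   0.  57. -92.]
pan z [np.float64(147.61871047187037), np.float64(140.67417735687525)] tilt -0.018276104546280505
1159
((503.470947265625, 58.40495681762695), (63.490013122558594, 12.746064186096191), 8.20310115814209) [ 7.9426565 44.718426 ] 8.020094
```

View pics/c5.png

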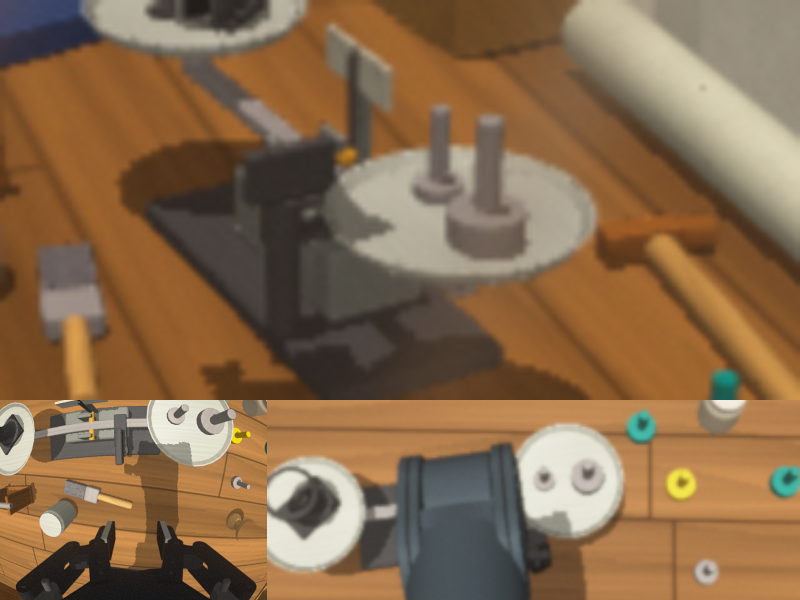

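Fin direction is 8.0–8.2° against a balance yaw of about 8.3°, so the lock is shut. The beam is at -0.018 rad, the weights and horn are standing and the robot is clear.

```bash
python3 -c "
from station import r
print(r.sign_off())"
```

```text
the job is handed in; nothing more can be done
None
```

I weighed the horn with the 400 g and 100 g weights, shut the lock over the floating beam, let go, and handed the job in at about 25 s of the 66 s. `sign_off` gave no verdict, so the figures below are my own camera measurements.

- **Weight choice:** With only the 400 g weight in the pan, the beam settled at -0.078 rad. That puts the horn at about 530 g, so I added the 100 g weight and left the 200 g weight on the bench.
- **Beam:** It floated at -0.016 rad before locking. The last check after locking read -0.018 rad, against a limit of 0.045 rad.
- **Lock:** It stood at about 1.24 rad at the start, not 1.5. I turned it until it met its stop. The fin then measured 8.0–8.2° against a balance direction of about 8.3°, which is fully shut.
- **Standing things:** In the last pictures the horn stands in its pan and both weights are upright in theirs. The fingers are clear of everything.

Two lock detections were off: one wrist look ranked a wrong point first, and the side-view fix was about 18 mm out. I used the fin position measured from depth instead. No final check failed.

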